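# Demould the tile and take the mould temperature

### The arm

A 6-joint arm with a two-finger parallel gripper is mounted at the origin on the work surface. World frame = base frame: x ahead of the robot, y to its left, z up, the work surface at z = 0. Lengths are in m, angles in rad, forces in N, time in s.
With the tool pointing down it reaches from about 0.35 to 0.725 m from the base axis. Payload 6 kg.
Tool frame: the origin (TCP) lies at the very end of the fingers, on their centre line; the grasp point (between the pads) lies behind it (env.hold_point_z is the y of the grasp point in the tool frame, in m); y points along the fingers, z is the direction in which the jaws open and shut, and the axes are right-handed (so a half turn about y gives the same grasp; the last joint's range is limited). The gripper opens to 85 mm and grips with 20 to 120 N. Pads are 22 mm wide; open, the fingers measure 114 mm over their backs; the gripper's body (76 mm by 85 mm) begins 54 mm behind the grasp point. The pads swing forward as they close: fully open they stand 13 mm farther back than shut.
Start: joints at [1.678, 0.04, 0.085, 0, -1.615, -0.334], TCP at [0.135, 0.585, 0.231] pointing down, gripper open.
Joint ranges: [-2.56, 2.56], [-1.29, 2.01], [-1.08, 1.49], [-3.29, 1.98], [-2.81, -0.18], [-2.99, 2.99]. Speed limits (rad/s): [2.57, 2.57, 3.01, 3.14, 3.14, 3.14].

### API

Orientations are given as a 3x3 rotation matrix whose columns are the frame's x, y, z axes.
In Python, from bench import env, camera, order gives the robot as it stands.
- The arm moves only by the shell command python3 -m creep 'ROWS' [FORCE]. ROWS is JSON, a list of rows, each a list of 3 entries, a list of its own where there are three numbers: the shift along the world's x, y, z in mm, then the turn, a rotation vector about the world's x, y, z in rad, then the opening, from 0 (shut) to 1 (fully open). In form: [[[tx, ty, tz], [rx, ry, rz], gripper], ...]. A call has 1 to 8 rows; each row is the pose to reach, as a shift and turn from the pose commanded when the call began; what a row does not reach only later rows make up. A row lasts 1/8 s, in which the tool goes at most 62.5 mm and 10.7 degrees, less where a joint would pass 70% of its speed; a pose out of reach is approached as far as the arm can. A call with a gripper value outside its range is refused whole. The fingers move at their own pace and stop on an object; FORCE is the grip in N (left out, the last holds). Time passes only in rows, so rows that repeat a pose let the fingers close. It gives the time, the measured TCP pose, the force and the opening at its end, in the units of the state.
- env.state(): the state, without advancing time (a new reading comes with each control period).
- camera(name): name is "side" or "top"; returns a dict with "img" (384x512x3 uint8, blue, green, red), "range_z" (384x512 float32, m along the optical axis (not along the pixel's ray), 0 where there is no reading), "fx", "fy", "cx", "cy" (pixels), "eye" and "attitude" of the camera in the world. Camera axes: x right, y down, z forward; pixel columns grow to the right and rows downward; lengths in m; the calibration is good to about 2 mm. A picture is of the moment at which its call begins.
- order.finish_job(): hands the job in, once; it reports no verdict.
The state is a dict: "clock": time; "q": joint angles; "dq": joint speeds; "joint_torque": joint torques, N m; "tcp_pos": TCP position; "eef_rot": TCP orientation; "force": force on the tool from outside, world axes, zero at the start; "moment": the same for the moment, N m; "opening": opening from 0.0 (shut) to 1.0 (fully open).
Only numpy, scipy, OpenCV 4.12 (cv2) and the standard library are available. Lean on these libraries where they do the work, as an engineer would, in place of code of your own. Each camera call takes 0.05 s, during which the arm holds its last target. There are 200 camera calls.

### The job

Lift the moulded tile out of the open mould and lay it gently in the empty steel tray, its flat half lying flat on the tray floor with the web up. Then take the contact thermometer from its stand and put its tip inside the ring engraved on the sloping face of the mould cavity, square to that sloping face, pressed lightly so that the sprung tip is pushed in about halfway. Finish while still holding it there, steady in the gripper, and leave the jar, the wrench and the stud alone.

Things in the scene. Friction and masses are not known exactly. Their poses are not given: they have to be found in the camera images.
- mould: Open lower half of an aluminium mould, fixed: block 184 (x) x 136 (y) mm on a dark platen 210 x 150 mm, top face 79 mm above the bench. Origin: centre of the underside, on the bench; z up; x points to the rising end of the cavity. Four steel guide pillars, 13 mm thick, rise 26 mm above the top face at x = +-80, y = +-56 mm.
- cavity (a point): Middle of the mould's open cavity, on its level floor, 50 mm above the bench (29 mm below the top face), right above the mould's origin; mould axes. Cavity x = -64.5 to 66, y = -42.5 to 42.5 mm. The floor is level up to the bend at x = 18 mm; from there it rises towards +x as a plane face sloping 20 degrees (0.349 rad).
- spot: The marked spot, fixed in the mould: engraved ring, inner diameter 20 mm, with a small cross, in the middle of the sloping cavity face; the tile hides it at first. Origin: ring centre on the face, at x = 42.4, y = 0, z = 58.9 mm in the mould's frame. z: outward normal of the slope (20 degrees off vertical, leaning to the mould's -x); x runs up the slope.
- tile: Moulded off-white rigid knee tile, 56 to 112 g, lying in the cavity with 2 mm play: 12 mm thick, 80 mm wide (y), level half x = -62 to 18 mm, then a half bent up 20 degrees, to x = 63 mm. Origin: underside of the level half, below the middle of its web; z up, x to the bent-up end. At the start it has the cavity's axes and origin.
- web_top (a point): Middle of the top edge of the tile's upright web, 58 mm above the tile's origin. The web, 44 mm long (along tile x) and 14 mm thick (along y), stands on the level half and sticks out 29 mm above the mould's top face: grip it there from above, across the 14 mm.
- tray: Empty stainless tray, fixed to the bench left or right of the mould (the probe stand is on the other side): 210 (x) x 180 (y) mm outside, rim 14 mm high, walls and floor 3 mm thick. Origin: centre of the underside, on the bench; inner floor at z = 3 mm.
- stand: Probe stand, fixed: dark base 90 x 90 x 10 mm, two aluminium uprights, top plate 64 x 64 mm with its upper face 130 mm above the bench and a 15 mm through hole in the middle, where the thermometer hangs by its collar. Origin: centre of the underside, on the bench; z up.
- probe: Contact thermometer, 100 g, upright in the stand: black handle 26 (x) x 22 (y) mm at z = 10 to 100 mm (grip from above across either pair of sides, at z = 55 to 80), grey collar 32 mm wide at z = 0 to 10, steel stem 9 mm thick to z = -80, then the sprung tip. Origin: centre of the collar's underside; z along the handle, away from the tip. Lift 100 mm straight up to clear the stand.
- tip_end (a point): Centre of the flat end of the thermometer's sprung tip, a copper disc of 8 mm diameter on the probe's axis, at z = -96 mm in the probe's frame when the spring is out (-86 mm when fully pushed in).
- tip (a joint): How far the sprung tip is pushed in (m): 0 = fully out, 0.010 = fully in. The spring pushes with 1 N at 0 and 5 N at 0.010 (400 N/m).
- jar: Bystander: brown glass jar, 60 mm diameter, 75 mm high, loose, beyond the mould. Origin: centre of the underside.
- wrench: Bystander: steel wrench, 200 mm long, lying loose on the bench beyond the mould, between jar and stud.
- stud: Bystander: threaded stud, 22 mm diameter, standing 104 mm high on its hexagon nut (42 mm across), loose, beyond the mould. Origin: centre of the underside.
There are look-alikes about, which are no part of the job. Of the things shaped like the probe, the black one is meant.

How it is judged:
By the outcome, as a careful person would: the job done as asked, in the order asked, and still so for the second after the job is handed in, while the arm keeps its last pose, push and grip.
It also fails if it takes over 61 s, if anything falls off the work surface, if the arm or the gripper's body presses on something with over 40 N, if the wrist force passes 120 N, or if a joint passes its speed limit or range.

## Working session

There is one attempt and no reset: what is moved stays moved. The work goes in short steps, Python scripts to look and compute and a shell command to move; the robot and the scene stay as the last step left them, time stands still between calls to the robot, and variables do not carry over. Pictures are saved under pics/ and viewed, about 8 in all and at most 12, crops included, and the job is handed in when it is done.

```bash
mkdir -p pics; ls; python3 - <<'E'
from bench import env,camera,order
import cv2,numpy as np
for n in("side","top"):
    c=camera(n);cv2.imwrite(f"pics/{n}0.png",c["img"]);np.savez(f"pics/{n}0.npz",**c)
    print(n,c["fx"],c["fy"],c["cx"],c["cy"],c["eye"],np.round(c["attitude"],3).tolist())
s=env.state();print(s["clock"],s["tcp_pos"],np.round(s["eef_rot"],3).tolist(),s["opening"],env.hold_point_z)
E
```

```text
pics
side 423.0254127977051 423.0254127977051 258.2464831984236 188.04958306152258 [ 0.12382708 -0.82766426  0.74991538] [[0.896, -0.244, 0.372], [-0.445, -0.51, 0.736], [0.011, -0.825, -0.565]]
top 352.42881156156585 352.42881156156585 257.32678901393933 193.36519246677477 [0.41546896 0.0126069  1.01415534] [[-0.013, -0.991, 0.134], [-0.999, 0.009, -0.031], [0.03, -0.134, -0.991]]
0.1 [0.13475639 0.58438082 0.23036027] [[-0.974, -0.0, -0.225], [0.225, -0.002, -0.974], [-0.0, -1.0, 0.002]] 0.9980730385767442 -0.0187
```

View pics/top0.png

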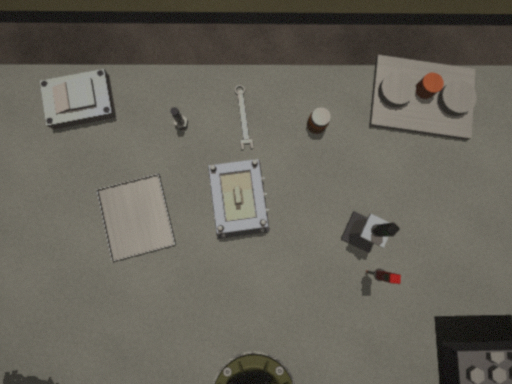

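View pics/side0.png

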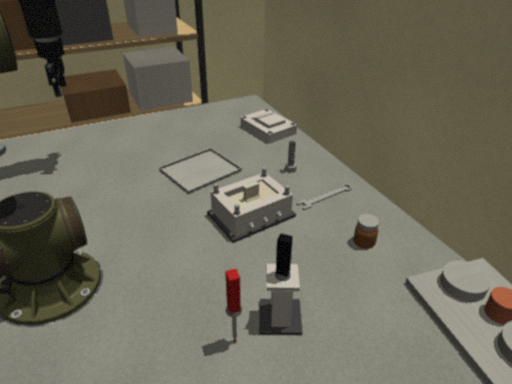

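The top view shows the mould at about (238,198) with the web at (238,195), the tray at (137,217), the stand with the black probe at (380,230), and the jar, wrench and stud beyond the mould. There are two probe-shaped things. The black one at top (385,230) / side (284,255) hangs in the stand. The red one at top (388,277) / side (233,290) is the look-alike. The black one fits the description, and I'll confirm that in a crop.

```bash
cat > h.py <<'E'
import numpy as np,cv2
def cloud(c):
    v,u=np.mgrid[:384,:512];z=c["range_z"].astype(float)
    p=np.stack([(u-c["cx"])/c["fx"]*z,(v-c["cy"])/c["fy"]*z,z],-1)
    return p@np.asarray(c["attitude"]).T+c["eye"], z>0
def sel(P,ok,box,zlo,zhi):
    x0,x1,y0,y1=box
    return ok&(P[...,0]>x0)&(P[...,0]<x1)&(P[...,1]>y0)&(P[...,1]<y1)&(P[...,2]>zlo)&(P[...,2]<zhi)
def rect(pts):
    (cx,cy),(w,h),a=cv2.minAreaRect((pts[:,:2]*1000).astype(np.float32));return np.round([cx,cy,w,h,a],1)
E
python3 - <<'E'
from h import *
c={n:dict(np.load(f"pics/{n}0.npz")) for n in("top","side")}
P,ok=cloud(c["top"]);Q,oq=cloud(c["side"])
for v,u in((198,238),(217,137),(195,238),(230,385),(228,372)):print((u,v),P[v,u].round(3))
M=P[198,238];T=P[217,137]
bm=(M[0]-.13,M[0]+.13,M[1]-.13,M[1]+.13)
for nm,A,o in(("top",P,ok),("side",Q,oq)):
    print(nm)
    m=sel(A,o,bm,.072,.086);print(" mould top",m.sum(),np.median(A[m][:,2]),rect(A[m]))
    m=sel(A,o,(M[0]-.06,M[0]+.06,M[1]-.04,M[1]+.04),.098,.115);print(" web",m.sum(),A[m].mean(0).round(4),np.median(A[m][:,2]),rect(A[m]))
    m=sel(A,o,(T[0]-.14,T[0]+.14,T[1]-.13,T[1]+.13),.009,.02);print(" tray rim",m.sum(),rect(A[m]))
    m=sel(A,o,(.2,.5,-.45,-.2),.12,.138);print(" plate",m.sum(),rect(A[m]))
    m=sel(A,o,(.2,.5,-.45,-.2),.15,.26);
    print(" handle",m.sum(),np.percentile(A[m],[1,50,99],axis=0).round(3).tolist(),rect(A[m]))
    m=sel(A,o,(.2,.5,-.45,-.2),.22,.26);print(" htop",m.sum(),A[m].mean(0).round(4) if m.any() else 0)
# cavity height profile
for v in range(170,232,4): print(v,P[v,228:252:4,2].round(3))
i=c["side"]["img"][190:360,190:340];cv2.imwrite("pics/crop1.png",cv2.resize(i,None,fx=3.5,fy=3.5,interpolation=cv2.INTER_CUBIC))
E
```

```text
(238, 198) [0.526 0.034 0.109]
(137, 217) [0.487 0.323 0.006]
(238, 195) [0.534 0.034 0.109]
(385, 230) [ 0.436 -0.3    0.223]
(372, 228) [ 0.444 -0.301  0.136]
top
 mould top 2115 0.07982133102257216 [536.7  35.8 184.4 136.3   7.1]
 web 91 [0.536  0.0356 0.1087] 0.1089709057565792 [536.6  35.8  43.5  13.5   7.7]
 tray rim 396 [488.4 326.  210.1 181.5  14.4]
 plate 490 [ 399.2 -303.    66.8  158.7   80.8]
 handle 457 [[0.316, -0.338, 0.151], [0.428, -0.314, 0.197], [0.452, -0.3, 0.233]] [ 383.6 -320.5  139.6   30.5    6.7]
 htop 131 [ 0.4374 -0.3128  0.2296]
side
 mould top 1345 0.07706584399809624 [538.7  35.5 187.6 141.4   6.7]
 web 75 [0.5368 0.0322 0.1045] 0.10515354564124768 [536.6  36.2  43.5  18.9   6.2]
 tray rim 225 [489.7 324.4 213.  188.5  14.1]
 plate 765 [ 399.3 -310.3   82.   161.    82.8]
 handle 914 [[0.315, -0.342, 0.151], [0.428, -0.326, 0.191], [0.453, -0.308, 0.229]] [ 384.  -322.8  140.    29.3    5.5]
 htop 148 [ 0.4377 -0.319   0.2266]
170 [0.083 0.082 0.08  0.079 0.081 0.072]
174 [0.067 0.075 0.078 0.078 0.082 0.075]
178 [0.075 0.077 0.074 0.073 0.071 0.072]
182 [0.071 0.071 0.072 0.07  0.07  0.07 ]
186 [0.07  0.069 0.11  0.065 0.067 0.068]
190 [0.062 0.067 0.11  0.069 0.063 0.062]
194 [0.063 0.066 0.108 0.107 0.061 0.063]
198 [0.062 0.065 0.108 0.109 0.061 0.064]
202 [0.062 0.065 0.11  0.108 0.063 0.065]
206 [0.063 0.062 0.061 0.063 0.064 0.061]
210 [0.062 0.064 0.063 0.066 0.064 0.062]
214 [0.065 0.061 0.06  0.065 0.066 0.066]
218 [0.062 0.064 0.063 0.063 0.062 0.054]
222 [0.077 0.083 0.081 0.084 0.079 0.08 ]
226 [0.082 0.081 0.077 0.079 0.082 0.079]
230 [0.08  0.08  0.082 0.078 0.027 0.015]
```

View pics/crop1.png

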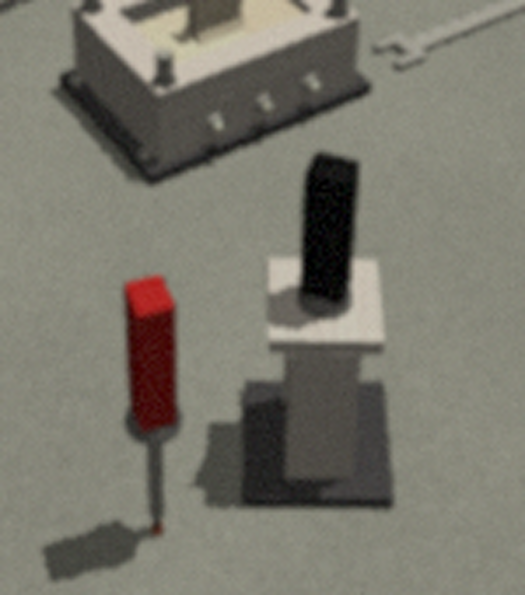

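The crop confirms it: the black probe hangs by its collar in the stand, and the red look-alike stands apart at its left. The mould is at (537,36) with yaw 7.1°, rising to +x. The tray is at (488,326) with yaw 14.4°. Next I go above the web.

```bash
python3 -m creep '[[[402,-548,-60],[0,0,0.351],0.45],[[402,-548,-60],[0,0,0.351],0.45],[[402,-548,-60],[0,0,0.351],0.45],[[402,-548,-60],[0,0,0.351],0.45],[[402,-548,-60],[0,0,0.351],0.45],[[402,-548,-60],[0,0,0.351],0.45],[[402,-548,-60],[0,0,0.351],0.45],[[402,-548,-60],[0,0,0.351],0.45]]' 30
```

```text
clock: 1.1
tcp_pos: [0.4301, 0.1812, 0.1871]
eef_rot: [[-0.992, 0.0, 0.124], [-0.124, 0.0, -0.992], [-0.0, -1.0, -0.0]]
force: [1.1, 2.4, -0.7]
opening: 0.45
```

```bash
python3 -m creep '[[[54,-73,-20],[0,0,0],0.45],[[107,-145,-40],[0,0,0],0.45],[[107,-145,-40],[0,0,0],0.45],[[107,-145,-40],[0,0,0],0.45],[[107,-145,-40],[0,0,0],0.45],[[107,-145,-40],[0,0,0],0.45]]'; cat > look.py <<'E'
import sys
from bench import camera
from h import *
a=sys.argv[1:];n,name=a[0],a[1];x0,y0,x1,y1=map(int,a[2:6]);f=float(a[6])
c=camera(n);np.savez(f"pics/{name}.npz",**c)
cv2.imwrite(f"pics/{name}.png",cv2.resize(c["img"][y0:y1,x0:x1],None,fx=f,fy=f,interpolation=cv2.INTER_CUBIC))
E
python3 look.py side close1 180 120 330 240 5
```

```text
clock: 1.85
tcp_pos: [0.5363, 0.0391, 0.1478]
eef_rot: [[-0.992, 0.001, 0.125], [-0.125, 0.0, -0.992], [-0.001, -1.0, -0.0]]
force: [0.7, -0.3, -0.0]
opening: 0.449
```

View pics/close1.png

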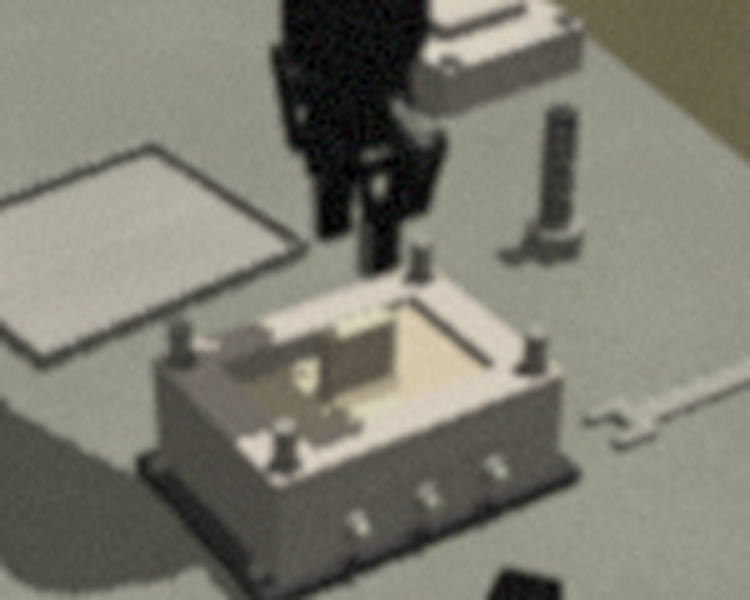

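The open jaws are above the web (crop x≈357, web 360,320) and need 3 mm towards -y. I descend, then close.

```bash
python3 -m creep '[[[1,-3,-20],[0,0,0],0.45],[[1,-3,-45],[0,0,0],0.45],[[1,-3,-62],[0,0,0],0.45],[[1,-3,-71],[0,0,0],0.45],[[1,-3,-71],[0,0,0],0.45]]' 30; python3 -m creep '[[[0,0,0],[0,0,0],0.2],[[0,0,0],[0,0,0],0.05],[[0,0,0],[0,0,0],0.05],[[0,0,0],[0,0,0],0.05],[[0,0,0],[0,0,0],0.05]]' 30
```

```text
clock: 2.52
tcp_pos: [0.5372, 0.035, 0.0758]
eef_rot: [[-0.992, -0.001, 0.124], [-0.124, -0.001, -0.992], [0.001, -1.0, 0.0]]
force: [0.0, -0.4, 0.5]
opening: 0.446
clock: 3.15
tcp_pos: [0.5381, 0.0352, 0.0774]
eef_rot: [[-0.992, 0.002, 0.124], [-0.124, 0.0, -0.992], [-0.002, -1.0, -0.0]]
force: [-0.1, 1.1, 5.9]
opening: 0.161
```

```bash
python3 -m creep '[[[0,0,5],[0,0,0],0.05],[[0,0,15],[0,0,0],0.05],[[0,0,30],[0,0,0],0.05],[[0,0,50],[0,0,0],0.05],[[0,0,75],[0,0,0],0.05],[[0,0,95],[0,0,0],0.05],[[0,0,100],[0,0,0],0.05]]' 35;python3 look.py side close2 150 80 350 240 4
```

```text
clock: 4.03
tcp_pos: [0.5382, 0.0352, 0.1786]
eef_rot: [[-0.992, 0.003, 0.124], [-0.124, 0.001, -0.992], [-0.003, -1.0, -0.0]]
force: [-0.3, -0.7, -2.0]
opening: 0.159
```

View pics/close2.png

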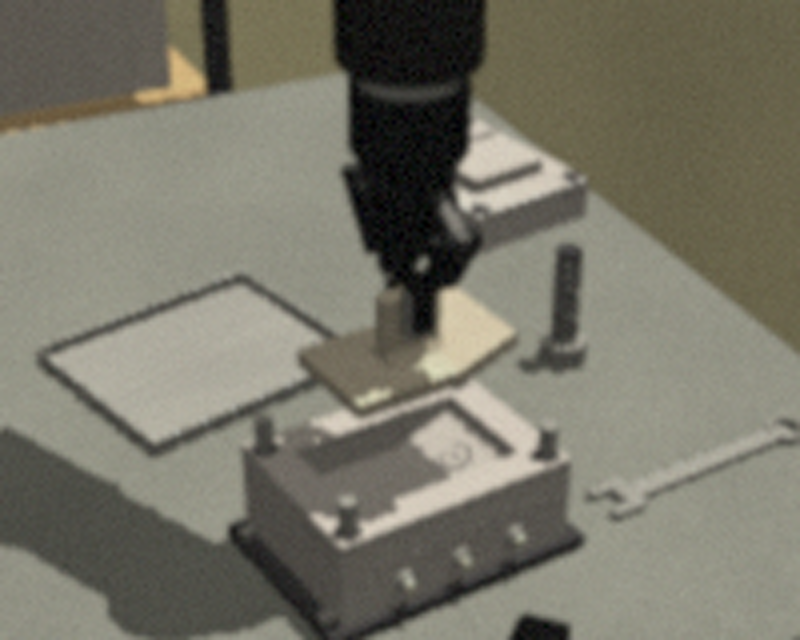

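The tile is held level and the ring is visible in the cavity at crop (455,453). Next I carry the tile to the tray.

```bash
python3 -m creep '[[[-3,15,0],[0,0,0.01],0.05],[[-8,45,0],[0,0,0.02],0.05],[[-17,95,0],[0,0,0.04],0.05],[[-25,147,0],[0,0,0.06],0.05],[[-34,199,0],[0,0,0.09],0.05],[[-43,250,0],[0,0,0.11],0.05],[[-48,280,0],[0,0,0.127],0.05],[[-50,291,0],[0,0,0.127],0.05]]' 35; python3 -m creep '[[[0,0,-10],[0,0,0],0.05],[[0,0,-35],[0,0,0],0.05],[[0,0,-70],[0,0,0],0.05],[[0,0,-105],[0,0,0],0.05],[[0,0,-125],[0,0,0],0.05],[[0,0,-133],[0,0,0],0.05],[[0,0,-135],[0,0,0],0.05],[[0,0,-135],[0,0,0],0.05]]'
```

```text
clock: 5.08
tcp_pos: [0.4861, 0.3278, 0.1746]
eef_rot: [[-0.968, -0.002, 0.251], [-0.251, -0.002, -0.968], [0.002, -1.0, 0.001]]
force: [0.1, -0.0, -0.4]
opening: 0.159
clock: 6.08
tcp_pos: [0.488, 0.3265, 0.0425]
eef_rot: [[-0.969, 0.001, 0.249], [-0.249, 0.001, -0.969], [-0.002, -1.0, -0.001]]
force: [-0.5, -0.3, -0.9]
opening: 0.156
```

```bash
python3 -m creep '[[[0,0,-4],[0,0,0],0.05],[[0,0,-7],[0,0,0],0.05],[[0,0,-9],[0,0,0],0.05],[[0,0,-10],[0,0,0],0.05],[[0,0,-10],[0,0,0],0.05]]'; python3 -m creep '[[[0,0,-0.7],[0,0,0],0.05],[[0,0,-1.4],[0,0,0],0.05],[[0,0,-2],[0,0,0],0.05],[[0,0,-2],[0,0,0],0.05]]'; python3 look.py side close3 130 80 290 220 4.5
```

```text
clock: 6.7
tcp_pos: [0.4875, 0.326, 0.0312]
eef_rot: [[-0.969, -0.0, 0.249], [-0.249, -0.0, -0.969], [0.0, -1.0, 0.0]]
force: [0.2, 0.2, 0.3]
opening: 0.159
clock: 7.2
tcp_pos: [0.4877, 0.3261, 0.0304]
eef_rot: [[-0.969, 0.001, 0.249], [-0.249, 0.0, -0.969], [-0.001, -1.0, 0.0]]
force: [-3.2, -0.9, 5.5]
opening: 0.159
```

View pics/close3.png

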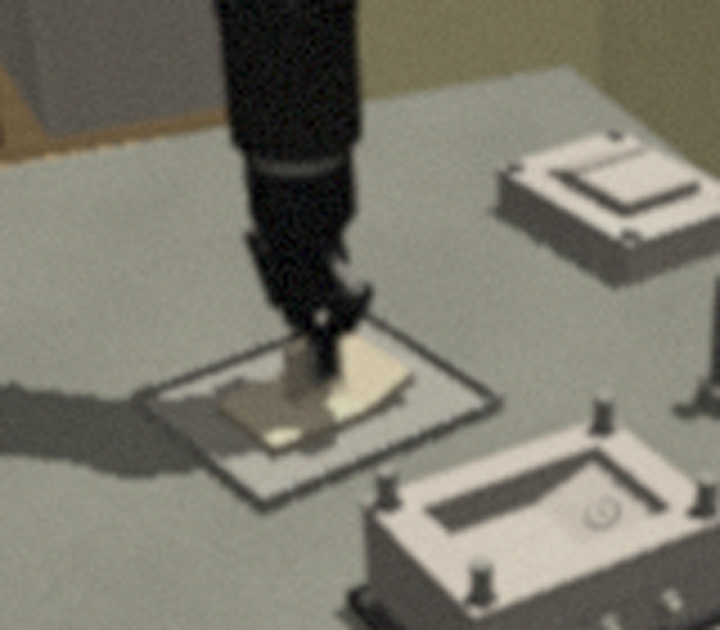

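The tile sits in the tray, with contact felt at 5.5 N. I release and rise, then work out the probe pose from the first pictures.

```bash
python3 -m creep '[[[0,0,0],[0,0,0],0.3],[[0,0,0],[0,0,0],0.4],[[0,0,0],[0,0,0],0.4],[[0,0,20],[0,0,0],0.4],[[0,0,60],[0,0,0],0.4],[[0,0,120],[0,0,0],0.4],[[0,0,180],[0,0,0],0.5],[[0,0,230],[0,0,0],0.6]]'; python3 - <<'E'
from h import *
for n in("top","side"):
    c=dict(np.load(f"pics/{n}0.npz"));A,o=cloud(c);g=c["img"].max(2)
    hsv=cv2.cvtColor(c["img"],cv2.COLOR_BGR2HSV)
    b=(.38,.52,-.4,-.22)
    m=sel(A,o,b,.124,.136)&(g>90);print(n,"plate",m.sum(),np.median(A[m][:,2]),rect(A[m]))
    for lo,hi in((.15,.17),(.17,.19),(.19,.21),(.21,.222),(.224,.245)):
        m=sel(A,o,b,lo,hi)&(g<60)
        if m.sum()>8:print(n,lo,m.sum(),A[m].mean(0).round(4),rect(A[m]))
E
```

```text
clock: 8.25
tcp_pos: [0.4877, 0.3257, 0.2641]
eef_rot: [[-0.969, 0.003, 0.248], [-0.248, 0.002, -0.969], [-0.004, -1.0, -0.002]]
force: [1.0, 0.1, -0.2]
opening: 0.606
top plate 406 0.13100806829967726 [ 438.5 -315.    64.1   64.6   63.7]
top 0.15 33 [ 0.437  -0.3056  0.1595] [ 436.8 -305.9   12.4   26.9   88.6]
top 0.17 33 [ 0.4369 -0.3053  0.1801] [ 438.8 -305.6   12.9   26.3   83.5]
top 0.19 36 [ 0.4377 -0.3058  0.1999] [ 438.6 -305.6   12.1   26.3   82.6]
top 0.21 26 [ 0.4376 -0.3046  0.216 ] [ 439.  -306.2   12.1   27.6   81.6]
top 0.224 101 [ 0.438  -0.3126  0.2306] [ 438.  -312.9   19.4   23.3   43. ]
side plate 556 0.1283061834931311 [ 440.2 -315.6   66.7   62.9   62.5]
side 0.15 96 [ 0.4338 -0.3241  0.16  ] [ 434.6 -324.2    9.5   24.    61.6]
side 0.17 101 [ 0.434  -0.3242  0.1801] [ 435.4 -324.3   10.6   25.7   70.4]
side 0.19 112 [ 0.4337 -0.3239  0.2002] [ 435.2 -324.    11.4   26.7   69.3]
side 0.21 69 [ 0.4334 -0.3236  0.2163] [ 434.7 -324.    11.    26.8   67.1]
side 0.224 109 [ 0.4381 -0.3183  0.2279] [ 438.9 -317.1   21.2   24.6   44.4]
```

```bash
python3 - <<'E'
from h import *
from scipy.spatial import ConvexHull
L=[]
for n in("top","side"):
    c=dict(np.load(f"pics/{n}0.npz"));A,o=cloud(c);g=c["img"].max(2)
    m=sel(A,o,(.38,.52,-.4,-.22),.15,.222)&(g<60);p=A[m]
    L.append(p); q=p[:,:2]*1000
    # wall-normal estimate: histogram of extents: for each angle count points near the extreme plane
    best=[]
    for a in range(0,360,3):
        d=q@[np.cos(np.radians(a)),np.sin(np.radians(a))];best.append(((d>np.percentile(d,97)-4).mean().round(2),a))
    print(n,sorted(best)[::-1][:12])
    H,_,_=np.histogram2d(q[:,0],q[:,1],bins=[np.arange(416,462,2),np.arange(-340,-290,2)]);print(H.astype(int))
print(rect(np.vstack(L)))
ims=[]
for n,(u,v) in(("top",(383,228)),("side",(284,255))):
    i=cv2.imread(f"pics/{n}0.png")[v-30:v+30,u-30:u+30]; i=np.clip(i.astype(float)*1.8+20,0,255).astype(np.uint8)
    ims.append(cv2.resize(i,None,fx=6,fy=6,interpolation=cv2.INTER_CUBIC))
cv2.imwrite("pics/probe.png",np.hstack(ims))
E
```

```text
top [(np.float64(0.63), 54), (np.float64(0.63), 51), (np.float64(0.63), 48), (np.float64(0.63), 45), (np.float64(0.6), 123), (np.float64(0.6), 57), (np.float64(0.6), 42), (np.float64(0.59), 129), (np.float64(0.59), 126), (np.float64(0.58), 135), (np.float64(0.58), 132), (np.float64(0.56), 120)]
[[0 0 0 0 0 0 0 0 0 0 0 0 0 0 0 0 0 0 0 0 0 0 0 0]
 [0 0 0 0 0 0 0 0 0 0 0 0 0 0 0 0 0 0 0 0 0 0 0 0]
 [0 0 0 0 0 0 0 0 0 0 0 0 0 0 0 0 0 0 0 0 0 0 0 0]
 [0 0 0 0 0 0 0 0 0 0 0 0 0 0 2 0 0 0 0 0 0 0 0 0]
 [0 0 0 0 0 0 0 0 0 0 0 0 0 0 3 9 0 0 0 0 0 0 0 0]
 [0 0 0 0 0 0 0 0 0 0 0 0 0 0 0 0 6 1 0 0 0 0 0 0]
 [0 0 0 0 0 0 0 0 0 0 0 0 0 0 0 0 1 7 0 0 0 0 0 0]
 [0 0 0 0 0 0 0 0 0 0 0 0 0 0 0 0 0 6 3 1 0 0 0 0]
 [0 0 0 0 0 0 0 0 0 0 0 0 0 0 0 0 0 0 6 4 0 0 0 0]
 [0 0 0 0 0 0 0 0 0 0 0 0 0 0 0 0 0 0 0 6 4 0 0 0]
 [0 0 0 0 0 0 0 0 0 0 0 0 0 0 0 0 0 0 0 2 8 0 0 0]
 [0 0 0 0 0 0 0 0 0 0 0 0 0 0 0 0 0 0 1 8 1 0 0 0]
 [0 0 0 0 0 0 0 0 0 0 0 0 0 0 0 0 0 1 4 2 0 0 0 0]
 [0 0 0 0 0 0 0 0 0 0 0 0 0 0 0 0 1 8 0 0 0 0 0 0]
 [0 0 0 0 0 0 0 0 0 0 0 0 0 0 0 1 6 2 0 0 0 0 0 0]
 [0 0 0 0 0 0 0 0 0 0 0 0 0 0 2 7 1 0 0
[... 1610 characters left out ...]
0  4  9  0  0  0  0  0  0  0  0  0  0  0  0  0  0  0  0  0  0]
 [ 0  0  0  0  0  7  3  0  0  0  0  0  0  0  0  0  0  0  0  0  0  0  0  0]
 [ 0  0  0  0  0  0  7  2  0  0  0  0  0  0  0  0  0  0  0  0  0  0  0  0]
 [ 0  0  0  0  0  0  0  3  2  0  0  0  0  0  0  0  0  0  0  0  0  0  0  0]
 [ 0  0  0  0  0  0  0  0  0  0  0  0  0  0  0  0  0  0  0  0  0  0  0  0]
 [ 0  0  0  0  0  0  0  0  0  0  0  0  0  0  0  0  0  0  0  0  0  0  0  0]
 [ 0  0  0  0  0  0  0  0  0  0  0  0  0  0  0  0  0  0  0  0  0  0  0  0]
 [ 0  0  0  0  0  0  0  0  0  0  0  0  0  0  0  0  0  0  0  0  0  0  0  0]
 [ 0  0  0  0  0  0  0  0  0  0  0  0  0  0  0  0  0  0  0  0  0  0  0  0]]
[ 437.8 -315.8   24.1   28.5   45.2]
```

View pics/probe.png

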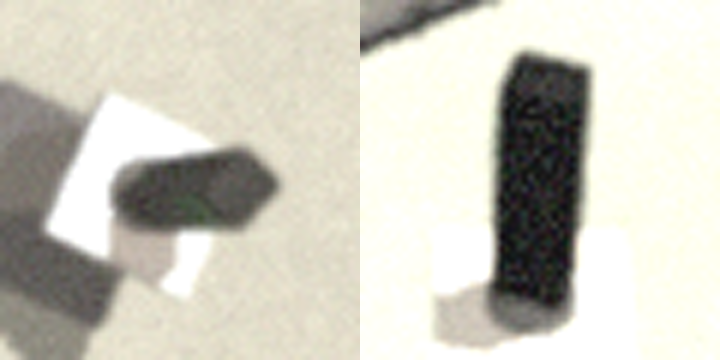

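The handle is seen rotated about 45° (its wide faces have normals at 45°/225°), with its axis at about (438,-315.4). I turn the jaws from 104° to 45° and go there.

```bash
python3 -m creep '[[[-3,-40,8],[0,0,-0.05],0.65],[[-8,-100,10],[0,0,-0.2],0.65],[[-12,-160,10],[0,0,-0.35],0.65],[[-17,-220,10],[0,0,-0.5],0.65],[[-22,-280,10],[0,0,-0.65],0.65],[[-27,-340,10],[0,0,-0.8],0.65],[[-32,-400,10],[0,0,-0.95],0.65],[[-36,-460,10],[0,0,-1.037],0.65]]'; python3 -m creep '[[[-4,-60,0],[0,0,0],0.65],[[-9,-120,0],[0,0,0],0.65],[[-12,-160,0],[0,0,0],0.65],[[-14,-181,0],[0,0,0],0.65],[[-14,-181,0],[0,0,0],0.65],[[-14,-181,0],[0,0,0],0.65]]'; python3 look.py side close4 200 100 360 240 4.5;python3 look.py top t4 330 180 440 280 5
```

```text
clock: 9.25
tcp_pos: [0.4508, -0.136, 0.2714]
eef_rot: [[-0.705, 0.003, -0.71], [0.71, -0.0, -0.705], [-0.002, -1.0, -0.002]]
force: [1.3, 0.1, -0.3]
opening: 0.644
clock: 10.0
tcp_pos: [0.4375, -0.3147, 0.2703]
eef_rot: [[-0.707, 0.001, -0.707], [0.707, -0.0, -0.707], [-0.001, -1.0, -0.0]]
force: [0.0, 0.4, -0.2]
opening: 0.648
```

View pics/close4.png

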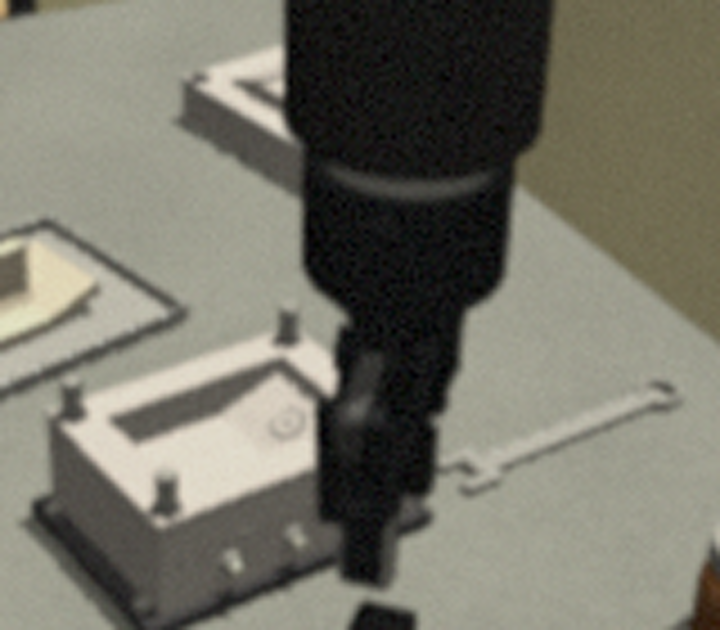

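The jaw line is above the handle (crop 385,615) and the centring looks plausible. I descend 92 mm and close.

```bash
python3 -m creep '[[[0,-0.5,-15],[0,0,0],0.65],[[0,-0.5,-40],[0,0,0],0.65],[[0,-0.5,-65],[0,0,0],0.65],[[0,-0.5,-82],[0,0,0],0.65],[[0,-0.5,-91],[0,0,0],0.65],[[0,-0.5,-92],[0,0,0],0.65]]'; python3 -m creep '[[[0,0,0],[0,0,0],0.4],[[0,0,0],[0,0,0],0.3],[[0,0,0],[0,0,0],0.15],[[0,0,0],[0,0,0],0.15],[[0,0,0],[0,0,0],0.15],[[0,0,0],[0,0,0],0.15]]' 40
```

```text
clock: 10.85
tcp_pos: [0.4374, -0.3154, 0.177]
eef_rot: [[-0.707, -0.001, -0.707], [0.707, -0.0, -0.707], [0.0, -1.0, 0.0]]
force: [-0.0, -0.5, 0.2]
opening: 0.647
clock: 11.6
tcp_pos: [0.4378, -0.3156, 0.178]
eef_rot: [[-0.707, 0.001, -0.707], [0.707, -0.001, -0.707], [-0.001, -1.0, -0.0]]
force: [-0.0, 1.1, 5.3]
opening: 0.254
```

```bash
python3 -m creep '[[[0,0,4],[0,0,0],0.15],[[0,0,15],[0,0,0],0.15],[[0,0,35],[0,0,0],0.15],[[0,0,60],[0,0,0],0.15],[[0,0,90],[0,0,0],0.15],[[0,0,120],[0,0,0],0.15],[[0,0,142],[0,0,0],0.15],[[0,0,150],[0,0,0],0.15]]'; cat > tgt.py <<'E'
import sys,numpy as np
from scipy.spatial.transform import Rotation as R
from bench import env
# target: probe axis n (from calibrated mould pose), tip standoff s (mm) above spot
L=float(sys.argv[1]);s=float(sys.argv[2]) # L: TCP->tip_end along tool y
yaw=np.radians(7.1);x=np.array([np.cos(yaw),np.sin(yaw),0]);z=np.array([0,0,1.])
spot=np.array([537,36,0])+42.4*x+58.9*z; n=np.cos(.349)*z-np.sin(.349)*x
st=env.state();t=np.array(st["tcp_pos"])*1000;E=np.array(st["eef_rot"])
a=E[:,1];v=np.cross(a,-n);ang=np.arcsin(np.linalg.norm(v));rv=v/np.linalg.norm(v)*ang
print("spot",spot.round(1),"n",n.round(4),"tcp target",(spot+n*(L+s)).round(1),"shift",(spot+n*(L+s)-t).round(1),"turn",rv.round(4),"tip now",(t+a*L).round(1))
E
python3 tgt.py 144 60; python3 look.py side close5 150 60 350 240 4
```

```text
clock: 12.6
tcp_pos: [0.4377, -0.3158, 0.3299]
eef_rot: [[-0.707, 0.003, -0.708], [0.708, -0.001, -0.707], [-0.003, -1.0, -0.001]]
force: [0.4, 0.1, -1.0]
opening: 0.253
spot [579.1  41.2  58.9] n [-0.3393 -0.0423  0.9397] tcp target [509.9  32.6 250.6] shift [ 72.2 348.4 -79.3] turn [ 0.0445 -0.3434  0.0006] tip now [ 438.1 -316.   185.9]
```

View pics/close5.png

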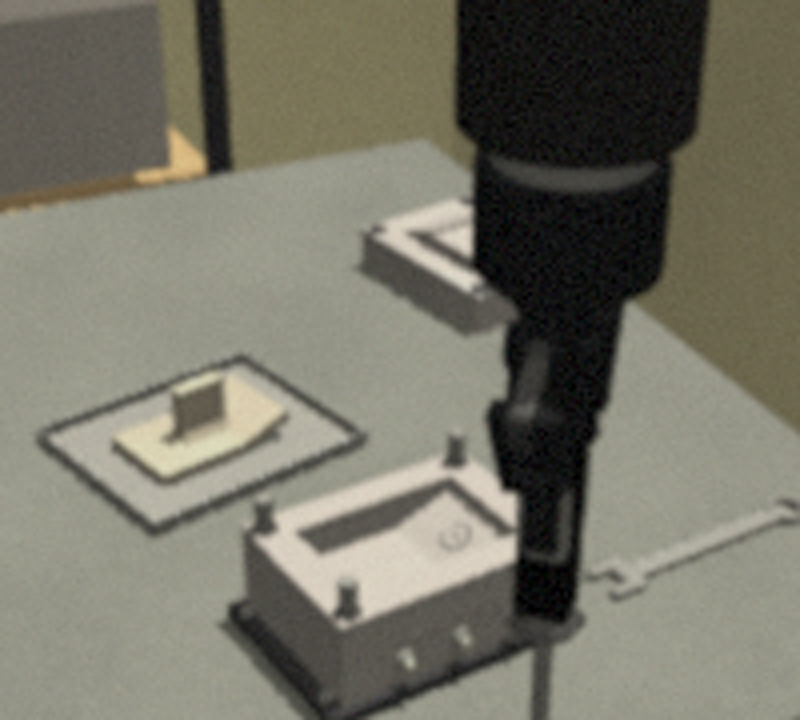

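The tile lies flat in the tray and the probe hangs from the grip (stem at crop 540,680). Next I carry it over the mould and tilt it.

```bash
python3 -m creep '[[[4,18,0],[0,0,0],0.15],[[12,60,0],[0.006,-0.045,0],0.15],[[24,115,0],[0.015,-0.11,0],0.15],[[36,170,0],[0.024,-0.18,0],0.15],[[47,225,0],[0.032,-0.25,0],0.15],[[58,280,0],[0.04,-0.31,0],0.15],[[68,328,0],[0.0445,-0.3434,0],0.15],[[72,348,0],[0.0445,-0.3434,0],0.15]]'; python3 -m creep '[[[0,0,-15],[0,0,0],0.15],[[0,0,-40],[0,0,0],0.15],[[0,0,-65],[0,0,0],0.15],[[0,0,-78],[0,0,0],0.15],[[0,0,-79],[0,0,0],0.15],[[0,0,-79],[0,0,0],0.15]]'; python3 tgt.py 144 20; python3 look.py side close6 180 60 340 220 3.7;python3 look.py top t6 200 140 290 240 6
```

```text
clock: 13.65
tcp_pos: [0.5085, 0.0356, 0.3258]
eef_rot: [[-0.674, 0.335, -0.658], [0.709, 0.045, -0.703], [-0.206, -0.941, -0.268]]
force: [-0.0, -1.1, -1.1]
opening: 0.256
clock: 14.4
tcp_pos: [0.5097, 0.0323, 0.2493]
eef_rot: [[-0.67, 0.338, -0.661], [0.712, 0.044, -0.7], [-0.208, -0.94, -0.27]]
force: [0.4, 0.5, -0.9]
opening: 0.252
spot [579.1  41.2  58.9] n [-0.3393 -0.0423  0.9397] tcp target [523.4  34.3 213. ] shift [ 13.7   2.  -36.3] turn [-0.0012 -0.0017 -0.0005] tip now [558.4  38.6 113.9]
```

```bash
python3 -c "
import cv2,numpy as np
a=cv2.imread('pics/close6.png');b=cv2.imread('pics/t6.png');b=cv2.resize(b,None,fx=.4,fy=a.shape[0]/b.shape[0]) if 0 else b
h=592;a=cv2.resize(a,(h*a.shape[1]//a.shape[0],h))[:, :500];b=cv2.resize(b,(300,333));o=np.zeros((592,800,3),np.uint8);o[:,:a.shape[1]]=a;o[:333,500:]=b;cv2.imwrite('pics/both6.png',o)"
```

```text
(no output)
```

View pics/both6.png

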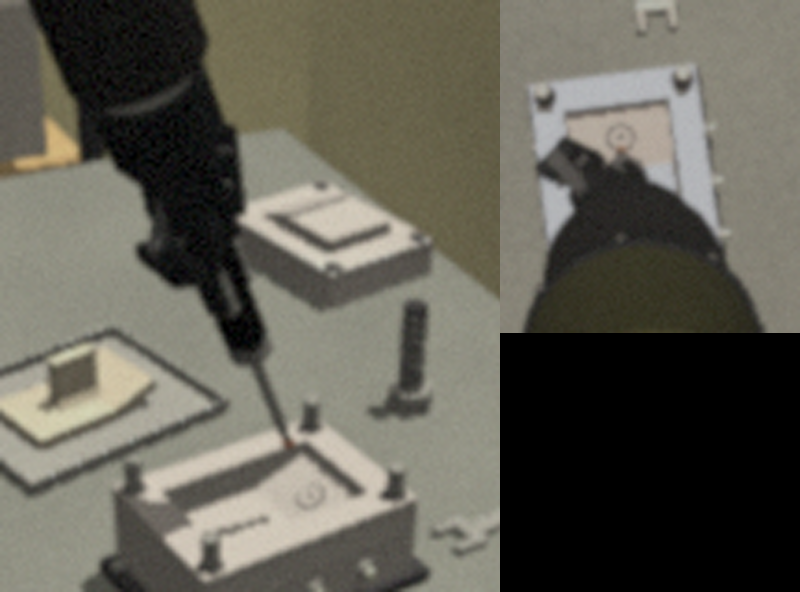

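The side crop shows the tip (290,443) above and short of the ring (310,495). The top crop shows tip (621,154) and ring (621,137). I'll refine both in the two views.

```bash
python3 - <<'E'
from h import *
from scipy.optimize import least_squares
from bench import env
st=env.state();t=np.array(st["tcp_pos"]);a=np.array(st["eef_rot"])[:,1]
C={}
def proj(c,p):
    q=(p-c["eye"])@c["attitude"];return np.array([c["fx"]*q[0]/q[2]+c["cx"],c["fy"]*q[1]/q[2]+c["cy"]])
tipE=t+a*.144;spotE=np.array([.5791,.0412,.0589]);obs={}
for n,f,tp,rg in(("side","close6",(258.4,179.7),(263.8,193.8)),("top","t6",(236.3,186.2),(236.3,181.1))):
    c=dict(np.load(f"pics/{f}.npz"));C[n]=c;i=c["img"].astype(float)
    v,u=np.mgrid[:384,:512]
    red=i[...,2]-i[...,0]; m=(np.hypot(u-tp[0],v-tp[1])<6); w=np.where(m,np.clip(red-np.median(red[m])-12,0,None),0)
    tip=np.array([(w*u).sum(),(w*v).sum()])/w.sum()
    g=i.mean(2);m=np.hypot(u-rg[0],v-rg[1])<(8 if n=="side" else 4.6)
    w=np.where(m,np.clip(np.median(g[np.hypot(u-rg[0],v-rg[1])<9])-6-g,0,None),0)
    ring=np.array([(w*u).sum(),(w*v).sum()])/w.sum()
    obs[n]=(tip,ring)
    print(n,"tip",tip.round(2),"exp",proj(c,tipE).round(2),"ring",ring.round(2),"exp",proj(c,spotE).round(2))
for k,x0,nm in((0,tipE,"tip"),(1,spotE,"ring")):
    r=least_squares(lambda p:np.concatenate([proj(C[n],p)-obs[n][k] for n in C]),x0)
    print(nm,(r.x*1000).round(1),"exp",(x0*1000).round(1),"res",r.fun.round(2))
# stem axis in side view: dark stem pixels relative to expected line
c=C["side"]
for d in(.052,.07,.09,.11,.125,.14):
    e=proj(c,t+a*d);r=int(round(e[1]));row=c["img"][r,int(e[0])-9:int(e[0])+10].mean(1);k=np.clip(np.median(row)-8-row,0,None)
    print(d,e.round(1),row.round().astype(int))
E
```

```text
side tip [257.73 179.41] exp [257.13 179.64] ring [265.98 191.45] exp [263.12 193.77]
top tip [236.05 184.05] exp [236.05 185.26] ring [235.86 182.93] exp [235.75 180.98]
tip [561.1  39.  114.1] exp [558.4  38.8 114. ] res [ 0.23 -0.04 -0.08  0.21]
ring [578.5  38.3  67.6] exp [579.1  41.2  58.9] res [-2.51  0.41  0.88 -2.29]
0.052 [247.4 155.3] [141 137 131 106  66  40  40  40  43  40  46  58  70  83  97 128 139 146
 143]
0.07 [249.4 160.3] [144 140 146 144 145 142 139 129  98  73  71  99 132 144 145 140 142 142
 142]
0.09 [251.5 165.7] [143 142 143 146 147 143 145 135 116  83  67  84 118 138 143 142 145 142
 143]
0.11 [253.7 171. ] [140 144 144 142 144 142 145 141 123  86  70  82 119 137 143 144 142 128
  86]
0.125 [255.2 174.8] [141 142 139 136 142 140 142 140 122  84  76 124 172 179 150  96  65  59
  65]
0.14 [256.7 178.6] [191 194 192 195 198 198 199 196 179 134  85  93 134 157 147 137 152 179
 193]
```

By eye the ring centre, at side (263.8,193.8) and top (236.3,181.1), matches the predicted spot to under 1 px. My automatic ring centroid was spoiled by the cavity walls. The stem lies on its predicted line. I approach along the normal.

```bash
python3 -m creep '[[[3,0.5,-8],[0,0,0],0.15],[[7,1,-19],[0,0,0],0.15],[[11,1.6,-29],[-0.001,-0.001,0],0.15],[[13,1.9,-34.5],[-0.001,-0.001,0],0.15],[[13.7,2,-36],[-0.001,-0.001,0],0.15],[[13.7,2,-36],[-0.001,-0.001,0],0.15],[[13.7,2,-36],[-0.001,-0.001,0],0.15]]'; python3 tgt.py 144 3; python3 -c "
from bench import env
print(env.state()['force'])"
```

```text
clock: 15.38
tcp_pos: [0.5233, 0.0346, 0.2128]
eef_rot: [[-0.671, 0.338, -0.66], [0.712, 0.043, -0.701], [-0.209, -0.94, -0.269]]
force: [-0.5, -0.6, -0.6]
opening: 0.256
spot [579.1  41.2  58.9] n [-0.3393 -0.0423  0.9397] tcp target [529.2  35.  197. ] shift [  5.9   0.5 -15.8] turn [-0.0005 -0.0013 -0.0003] tip now [572.   40.7  77.4]
[-0.48103161 -0.57479489 -0.61693729]
```

```bash
python3 -m creep '[[[2,0.2,-5.5],[0,0,0],0.15],[[4,0.4,-11],[0,0,0],0.15],[[5.4,0.5,-14.5],[0,-0.001,0],0.15],[[5.8,0.5,-15.8],[0,-0.001,0],0.15],[[5.8,0.5,-15.8],[0,-0.001,0],0.15],[[5.8,0.5,-15.8],[0,-0.001,0],0.15]]'; python3 tgt.py 144 -2; python3 look.py side close7 200 120 320 220 6; python3 look.py top t7 200 140 290 240 6
```

```text
clock: 16.12
tcp_pos: [0.5291, 0.035, 0.1967]
eef_rot: [[-0.67, 0.339, -0.66], [0.712, 0.043, -0.701], [-0.209, -0.94, -0.27]]
force: [-0.2, -0.9, -1.6]
opening: 0.251
spot [579.1  41.2  58.9] n [-0.3393 -0.0423  0.9397] tcp target [530.9  35.2 192.3] shift [ 1.8  0.2 -4.4] turn [-0.0004 -0.0006 -0.0002] tip now [577.8  41.2  61.4]
```

View pics/close7.png

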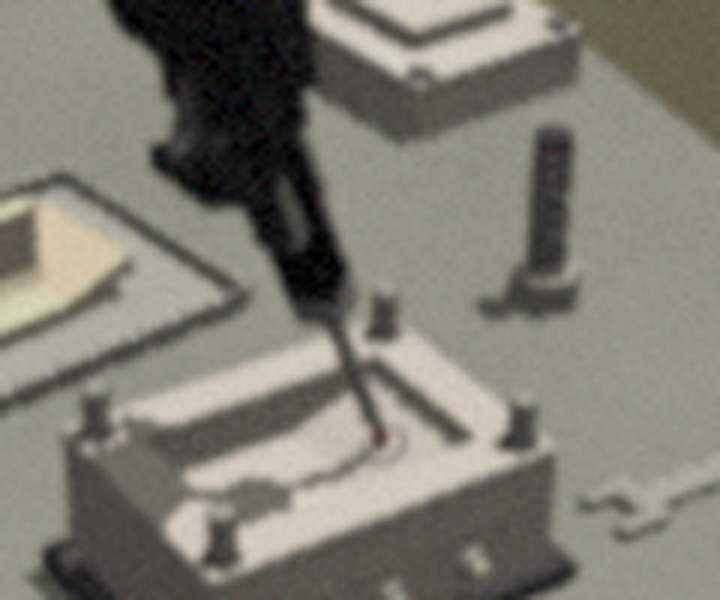

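The tip (382,440) is just above the ring's centre (about 385,444). I press slowly: contact is expected after 3 mm, then 5 mm of spring.

```bash
python3 -m creep '[[[0.6,0.1,-1.6],[0,0,0],0.15],[[1.2,0.1,-3.1],[0,0,0],0.15],[[1.7,0.2,-4.6],[0,0,0],0.15],[[1.7,0.2,-4.6],[0,0,0],0.15],[[1.7,0.2,-4.6],[0,0,0],0.15]]'; python3 tgt.py 144 -5; python3 - <<'E'
from bench import env,camera
import numpy as np
f=[]
for k in range(8): camera("top");f.append(env.state()["force"])
print(np.mean(f,0).round(2),np.mean(f,0)@[-.3393,-.0423,.9397])
E
```

```text
clock: 16.85
tcp_pos: [0.5307, 0.0353, 0.1921]
eef_rot: [[-0.67, 0.339, -0.66], [0.712, 0.043, -0.701], [-0.209, -0.94, -0.27]]
force: [-0.5, -0.3, 0.6]
opening: 0.249
spot [579.1  41.2  58.9] n [-0.3393 -0.0423  0.9397] tcp target [531.9  35.4 189.5] shift [ 1.2  0.1 -2.6] turn [-0.0004 -0.0007 -0.0002] tip now [579.5  41.4  56.7]
[-0.93  0.08  0.79] 1.0558183212015866
```

The axial load is about 2 N after subtracting the probe's weight, which means about 2.4 mm pressed. That agrees with the geometry (2.3 mm), so I go 2.7 mm more.

```bash
python3 -m creep '[[[0.5,0.1,-1.3],[0,0,0],0.15],[[1,0.1,-2.6],[0,0,0],0.15],[[1,0.1,-2.6],[0,0,0],0.15],[[1,0.1,-2.6],[0,0,0],0.15]]'; python3 tgt.py 144 -5; python3 - <<'E'
from bench import env,camera
import numpy as np
f=[];p=[]
for k in range(12): camera("top");s=env.state();f.append(s["force"]);p.append(s["tcp_pos"])
print(np.mean(f,0).round(2),np.mean(f,0)@[-.3393,-.0423,.9397],np.mean(p,0),np.std(p,0))
E
python3 look.py side close8 170 100 320 220 5.2
```

```text
clock: 17.75
tcp_pos: [0.5317, 0.0353, 0.1894]
eef_rot: [[-0.67, 0.339, -0.66], [0.712, 0.043, -0.701], [-0.209, -0.94, -0.27]]
force: [-1.5, 0.3, 1.6]
opening: 0.247
spot [579.1  41.2  58.9] n [-0.3393 -0.0423  0.9397] tcp target [531.9  35.4 189.5] shift [0.2 0.  0.1] turn [-0.0003 -0.0008 -0.0002] tip now [580.5  41.5  54.1]
[-1.02  0.1   1.91] 2.1409118430604184 [0.53172816 0.03534514 0.18937948] [1.02927845e-05 1.11750558e-05 2.36427307e-05]
```

View pics/close8.png

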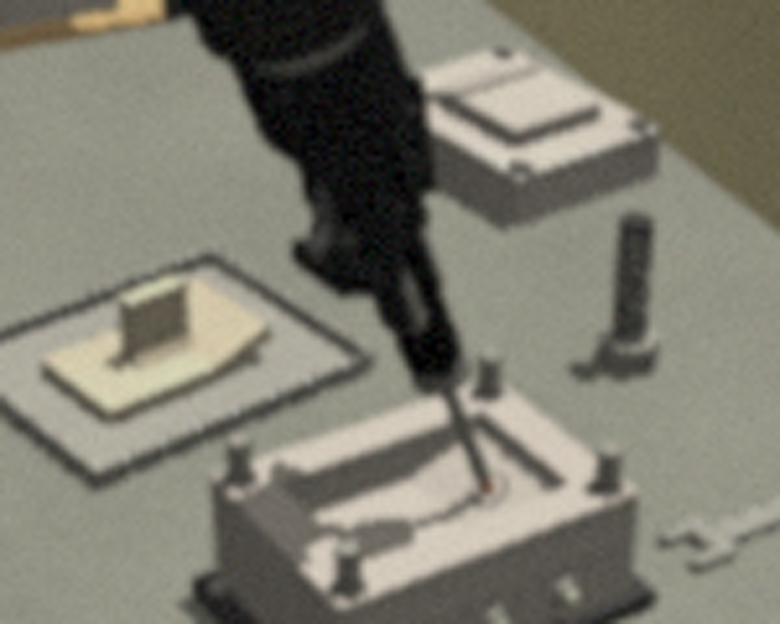

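The axial load is 2.14 + 0.92 = 3.06 N, or about 5.1 mm pushed in. The tip (488,488) is at the ring's centre, predicted at (489,490). Everything is steady, so I hand in.

```bash
python3 -c "
from bench import env,order
print(order.finish_job());s=env.state();print(s['clock'],s['tcp_pos'],s['force'],s['opening'])"
```

```text
the job is handed in; nothing more can be done
None
the job is handed in; nothing more can be done
```

The tile now lies flat in the steel tray with its web up. The black thermometer is held square to the sloping face, with its tip pressed in the engraved ring. I handed the job in at about 18.5 s; it reported no verdict.

- **Pressing depth:** the load along the probe was about 3.06 N after allowing for the probe's weight. That means the tip is pushed in about 5.1 mm, and the arm geometry also gives about 5 mm.
- **Position and angle:** the last picture shows the tip within about a pixel of the predicted ring centre. The probe is within about 0.001 rad of square, assuming it sits in line with the tool. In the side view the stem drifted off the predicted line by about 1°, close to the measuring noise.
- **Steadiness:** the tool moved less than 0.03 mm over the last readings.
- **Bystanders:** I did not approach the jar, wrench or stud, but I made no separate final check of them.
- **Checks that disagreed:** my automatic ring measurement was spoiled by the cavity walls, so I went by reading the ring by eye in both views; those matched the prediction to under a pixel. An earlier two-view measurement put the tip about 3 mm further along x than expected. I put that down to the tip being partly hidden from above and did not correct for it; it would still be inside the ring.

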